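# Load the tumble tester from the kit tray

## Robot

A 6-joint arm with a two-finger parallel gripper is mounted at the origin on the work surface. World frame = base frame: x ahead of the robot, y to its left, z up, the work surface at z = 0. Lengths are in mm, angles in rad, forces in N, time in s.
With the tool pointing down it reaches from about 350 to 775 mm from the base axis. Payload 7.3 kg.
Tool frame: the origin (TCP) lies midway between the tips of the shut fingers; the grasp point (between the pads) lies 19 mm behind it; z points along the fingers, y is the line along which they close (so a half turn about z gives the same grasp; the last joint's range is limited). The gripper opens to 92 mm and grips with 3 to 60 N. Pads are 19 mm wide; open, the fingers measure 130 mm over their backs; the gripper's body (75 mm by 190 mm) begins 47 mm behind the grasp point.
Start: joints at [1.203, 0.342, 1.524, -0, 1.275, -0.146], TCP at [115.476, 512.162, 226.741] pointing down, gripper open.
Joint ranges: [-2.53, 2.53], [-0.77, 2.02], [0.04, 2.7], [-1, 4.14], [0.28, 2.66], [-3.11, 3.11]. Speed limits (rad/s): [2.57, 2.57, 3.14, 3.14, 3.14, 3.14].

## Interface

Orientations are given as [roll, pitch, yaw] about the fixed x, y, z axes, in that order (R = Rz(yaw) Ry(pitch) Rx(roll)).
In Python, from plant import bot gives the robot as it stands.
- The arm moves only by the tool servo_tool, never from a script. Its argument "deltas" is a list of rows, each a list of 2 entries, a list of its own where there are three numbers: the shift along the tool's x, y, z in m, then the turn, a rotation vector about the tool's x, y, z in degrees. A call has 1 to 20 rows; each row shifts and turns the commanded pose from where the row before left it, along the tool's axes as they then stand; what a row does not reach is not made up. A row lasts 1/8 s, in which the tool goes at most 62.5 mm and 10.7 degrees, less where a joint would pass 70% of its speed; a pose out of reach is approached as far as the arm can. A call with a gripper value outside its range is refused whole. "fingers" is the opening, from 0 (shut) to 1 (fully open), set as the call begins (left out, the last holds). The fingers move at their own pace and stop on an object; the grip force is fixed at half the most. Time passes only in rows, so rows that do not move let the fingers close. It gives the time, the measured TCP pose, the force, the opening and the grip force at its end, in the units of the state.
- bot.get_obs(): the state, without advancing time (a new reading comes with each control period).
- bot.capture(name): name is "scene" or "top" or "wrist"; returns the picture (480x640x3 uint8, red, green, blue); there is no depth.
- bot.camera_model(name): a dict with "mtx" (3x3 intrinsics, pixels), "dist" ([k1, k2, p1, p2, k3] as OpenCV has them; the pictures are not rectified), "xyz" and "rotation" of the camera in the world. Camera axes: x right, y down, z forward; pixel columns grow to the right and rows downward; lengths in mm; the calibration is good to about 2 mm. A picture is of the moment at which its call begins: read the wrist's pose just before it. camera_model takes no time and is no camera call; for the wrist camera it gives the pose at the moment of the call.
- bot.close_job(): hands the job in; it is judged then, once.
The state is a dict: "time": time; "joint_positions": joint angles; "dq": joint speeds; "tau": joint torques, N m; "tool_pos": TCP position; "tcp_rot": TCP orientation; "contact_force": force on the tool from outside, world axes, zero at the start; "moment": the same for the moment, N m; "grip_width": finger opening in mm; "finger_force": force on a finger pad.
Only numpy, scipy, OpenCV 4.12 (cv2) and the standard library are available. Lean on these libraries where they do the work, as an engineer would, in place of code of your own. Each camera call takes 0.05 s, during which the arm holds its last target. There are 200 camera calls.

## Task

Swing the yellow cover of the test rig's feed hopper aside by its chrome toggle knob until the mouth is fully clear. Then lift the grey metal tray by its orange handle, carry it level with all four parts in it, tip them all into the hopper, and set the empty tray back flat on the black rubber mat and let go of it. Do not tip the tray before its lip is over the hopper, leave the cover open, and leave the oil can and the dark brake ring where they are.

Things in the scene. Friction and masses are not known exactly. Their poses are not given: they have to be found in the camera images.
- hopper: Rig's feed hopper, fixed: green open funnel with a steel rim. Origin at the centre of its underside on the table. Mouth inside 200 (x) by 180 mm (y); rim top 126 mm high, flange out to x +-112, y +-102 mm; walls slope in to a closed floor 150 x 140 mm, 30 mm high. Low grey drive housing at x +130 to +280, y -90 to +130 mm, 95 mm high (motor cap 125 mm). Turned up to 0.12 rad
- cover (a joint): Angle (rad) of the hopper's yellow cover about its upright pin: 0 = over the mouth, 1.75 = stop, swung off to the hopper's -y side; grows counter-clockwise from above. Starts 0 to 0.2, stays where left (friction 0.12 N m). Level plate 232 x 214 x 5 mm, underside 130 mm above the table
- cover_knob (a point): Grip point on the cover's chrome toggle knob, an upright round post 26 mm across, on its axis, 165 mm above the table: 30 mm above the plate's top, 19 mm below the post's top. The post stands on a 40 mm wide, 4 mm high foot; it lies 154 mm from the pin
- cover_hinge (a point): The cover's upright pin axis, at hopper x = +122, y = -112 mm, at the height of the plate's underside (130 mm)
- tray: Loose grey metal tray, 0.24 to 0.39 kg, with 0.32 kg of parts. Origin at its underside, x from the handle to the pouring lip, z up. Floor 4 mm thick, x = -84 to +75 mm, then a ramp rises at 20 deg to the open lip at x = +107 mm (no front wall). Side walls 35 mm high, 140 mm over outsides; rear wall 35 mm high at x = -84. Starts on the mat, handle towards the robot
- tray_grip (a point): Grip point on the tray's orange handle tab, at tray (-107, 0, +63) mm, axes as the tray's. Flat tab 12 mm thick, 50 mm wide (tray y), 65 mm long from the rear wall's top, leaning back 35 deg (top towards tray -x); the point is 40 mm up it. Pinch its faces: fingers point along tray (0.574, 0, -0.819), close along (0.819, 0, 0.574)
- tray_lip (a point): Middle of the tray's pouring lip, at tray x = +106, y = 0, z = +15.5 mm
- mat: Fixed black rubber mat, 250 x 200 x 4 mm; origin at the centre of its underside on the table. x along its length; the tray starts lying along it
- disc: Red fibre spacer disc, 60 mm across, 16 mm thick, 50 g, origin at its centre; in the tray at the start
- clip: Blued steel spring clip, a U 65 x 38 x 22 mm, 60 g, origin about its centre; in the tray at the start
- bush: White ceramic insulating bush, 46 mm across, 60 mm tall, 90 g, origin at its centre; standing in the tray at the start
- rivet_set: Copper rivet set, square head and round shank, 66 x 26 x 26 mm, 120 g, origin at its centre; lying in the tray at the start
- oil_can: Bystander: can 66 mm across, 130 mm tall, origin at the centre of its underside
- brake_ring: Bystander: dark steel ring, 80 mm across, 20 mm high, origin at the centre of its underside
Mind the look-alikes: they are no part of the job. Several things have the shape of the disc; the one meant has the colours described above.

How it is judged:
By the outcome, as a careful person would: the job done as asked, in the order asked, and still so for the second after the job is handed in, with the robot touching nothing.
It also fails if it takes over 72 s, if anything falls off the work surface, if the arm or the gripper's body presses on something with over 40 N, if the wrist force passes 120 N, or if a joint passes its speed limit or range.

## Working session

There is one attempt and no reset: what is moved stays moved. The work goes in short steps, Python scripts to look and compute and a tool call to move; the robot and the scene stay as the last step left them, time stands still between calls to the robot, and variables do not carry over. Pictures are saved under pics/ and viewed, at most 10 in all, crops included, and the job is handed in when it is done.

Besides the shell and the picture viewer there is one more tool, called by a JSON object that holds its "api" and its "payload", one argument or row to a line. servo_tool: Moves the arm, as the interface text tells. Its arguments: {"type":"object","properties":{"deltas":{"type":"array"},"fingers":{"type":"number"}},"required":["deltas"]}

```bash
mkdir -p pics; ls; python3 - <<'E'
from plant import bot
import cv2,numpy as np
o=bot.get_obs();print(o)
for n in("scene","top"):
    im=bot.capture(n);cv2.imwrite(f"pics/{n}0.png",im[:,:,::-1]);m=bot.camera_model(n);print(n,m)
E
```

```text
pics
{'time': 0.0, 'joint_positions': array([ 1.20297560e+00,  3.42718300e-01,  1.52504260e+00, -9.19614012e-06,
        1.27538639e+00, -1.46013501e-01]), 'dq': array([-0.00181182, -0.00118958, -0.0009423 , -0.00063437, -0.0009645 ,
        0.00112587]), 'tau': array([ 2.60727698e-03, -4.31229007e+01, -2.44221765e+01,  7.21044489e-02,
        5.57627971e-02, -1.23198015e-04]), 'tool_pos': array([115.33301262, 511.74852617, 226.03833047]), 'tcp_rot': array([-3.14005328e+00, -2.17491753e-04,  2.91978795e+00]), 'contact_force': array([-0.08172946,  0.06897975, -0.08884186]), 'moment': array([ 0.03253174, -0.00817886,  0.01288504]), 'finger_force': 0.0, 'grip_width': 91.8505310234458}
scene {'mtx': array([[465.93657344,   0.        , 319.75460936],
       [  0.        , 465.93657344, 240.68631796],
       [  0.        ,   0.        ,   1.        ]]), 'dist': array([-0.02912296,  0.        ,  0.        ,  0.        ,  0.        ]), 'xyz': array([1000.37676266,  414.68006494,  906.12495716]), 'rotation': array([-2.45565402, -0.00567624,  2.18093083])}
top {'mtx': array([[447.74491257,   0.        , 311.36604066],
       [  0.        , 447.74491257, 239.85082539],
       [  0.        ,   0.        ,   1.        ]]), 'dist': array([0.0253077, 0.       , 0.       , 0.       , 0.       ]), 'xyz': array([ 267.97605135,   55.6119876 , 1257.57958815]), 'rotation': array([-2.92948023,  0.00388087, -1.69752731])}
```

View pics/scene0.png

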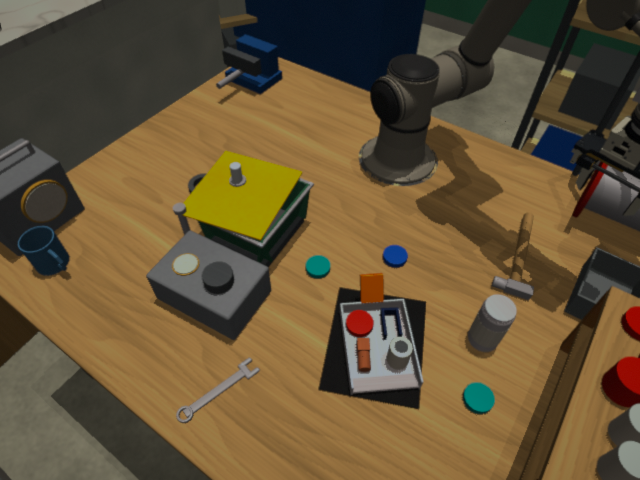

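View pics/top0.png

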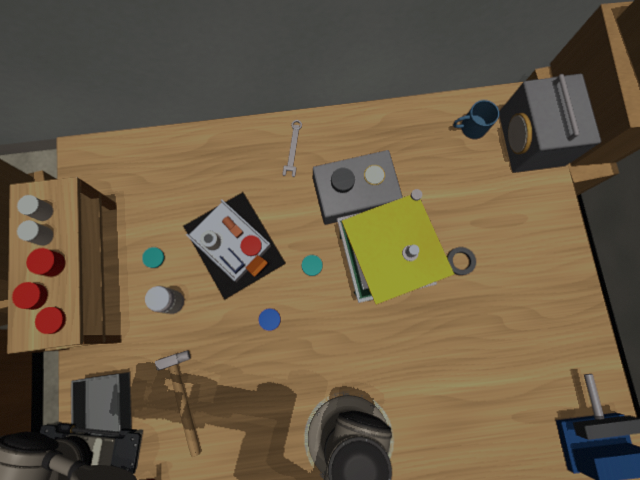

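The scene picture shows the chrome knob at (237,172), the pin at (181,212), the tray handle at (372,288), and the mat around (375,345). In the top picture the knob is at (411,251), the pin at (417,194), the tray at (230,243), the ring at (461,261) and the can at (160,299).

Look-alikes:
- **Knob:** the only candidates are the chrome post (411,251) and the pin cap (417,194). The post on the plate is the right one.
- **Handle:** only the orange tab at (257,266) fits. The copper rivet at (232,225) is similar in colour.
- **Disc:** the red one in the tray is right. The teal, blue and rack discs are decoys.

```bash
python3 - <<'E'
import cv2,numpy as np
s=cv2.imread("pics/scene0.png");t=cv2.imread("pics/top0.png")
def c(im,x,y,w,h,k):
    r=cv2.resize(im[y:y+h,x:x+w],None,fx=k,fy=k,interpolation=cv2.INTER_CUBIC)
    for i in range(0,w,20): cv2.putText(r,str(x+i),(i*k,8),0,.3,(0,0,255));cv2.line(r,(i*k,10),(i*k,14),(0,0,255))
    for j in range(20,h,20): cv2.putText(r,str(y+j),(0,j*k+3),0,.3,(0,0,255))
    return r
a=np.vstack([c(s,310,260,133,150,3)[:300*2-150],np.zeros((0,399,3),np.uint8)])
top=np.hstack([c(s,310,262,125,145,3)[:,:375],c(s,165,145,140,145,3)[:,:420]])
cv2.imwrite("pics/c1.png",top)
top=np.hstack([c(t,180,185,110,118,4)[:,:,],c(t,335,185,88,118,4)])
cv2.imwrite("pics/c2.png",top)
E
```

```text
(no output)
```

View pics/c1.png

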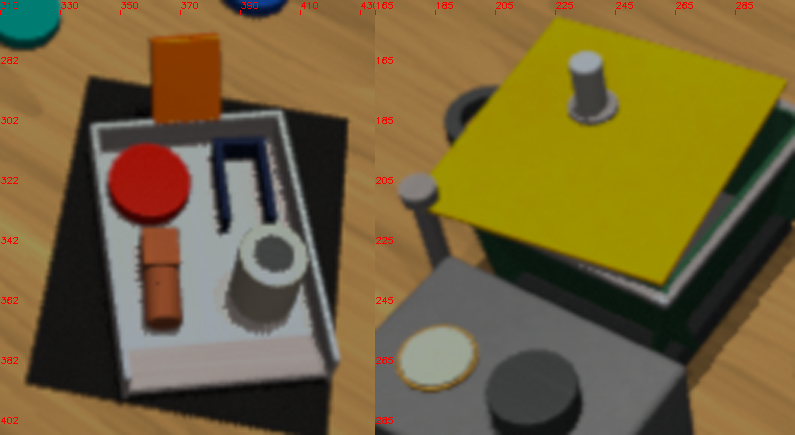

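View pics/c2.png

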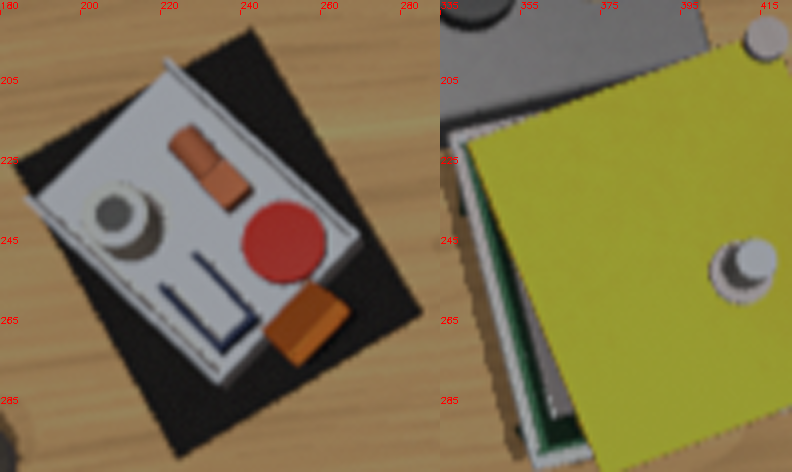

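The crops show, as scene pixels, the handle top edge from (360,274) to (383,273), the mat corners at (340,288), (426,302) and (319,389), and the knob top at (235,166). In the top view the knob top is at (414,250), the pin at (417,194) and the tray lip corners at (222,200) and (187,235). The choice of knob and handle is confirmed.

```bash
cat > h.py <<'E'
import numpy as np,cv2
from scipy.optimize import least_squares
from scipy.spatial.transform import Rotation as R
from plant import bot
CM={}
def cm(n):
    if n not in CM: CM[n]=bot.camera_model(n)
    return CM[n]
def proj(n,P):
    m=cm(n);Rm=R.from_euler('xyz',m['rotation']).as_matrix()
    P=(np.atleast_2d(P)-m['xyz'])@Rm
    return cv2.projectPoints(P,np.zeros(3),np.zeros(3),m['mtx'],m['dist'])[0][:,0]
def T(p,P):  # p=x,y,yaw(,z)
    P=np.atleast_2d(P).astype(float);c,s=np.cos(p[2]),np.sin(p[2])
    return np.c_[c*P[:,0]-s*P[:,1]+p[0],s*P[:,0]+c*P[:,1]+p[1],P[:,2]]
E
python3 - <<'E'
from h import *
mat={'scene':[((-125,-100,4),(340,287.7)),((-125,100,4),(426,301.7)),((125,-100,4),(319.3,389.3))],
'top':[((125,-100,4),(243,192)),((-125,-100,4),(285.5,263.25)),((-125,100,4),(225,299.25)),((125,100,4),(183.5,226.25))]}
tray={'scene':[((-84,-70,39),(341,303.3)),((-84,70,39),(404.3,299.3)),((107,-70,19.5),(351.7,393)),((107,70,19.5),(420,386)),((-121,-25,87.5),(360,274.3)),((-121,25,87.5),(383,273.3))],
'top':[((-84,-70,39),(270,244.25)),((-84,70,39),(235.5,280.75)),((107,-70,19.5),(222,200)),((107,70,19.5),(187,235))]}
def fit(d,p0):
    f=lambda p:np.concatenate([(proj(n,T(p,[a for a,b in d[n]]))-[b for a,b in d[n]]).ravel() for n in d])
    r=least_squares(f,p0,loss='soft_l1');print(r.x.round(3));print(f(r.x).reshape(-1,2).round(1).tolist());return r.x
fit(mat,[550,300,.5]);p=fit(tray,[550,300,.5])
print('grip',T(p,(-107,0,67)),'lip',T(p,(106,0,19.5)))
# hopper: x,y,yaw,theta,knob angle
pc=[(116,107,135),(-116,107,135),(-116,-107,135),(116,-107,135)]
obs={'top':[('c',pc[0],(342,220.5)),('c',pc[1],(376.25,303)),('c',pc[2],(451,270)),('h',(122,-112,150),(416.75,194.5)),('k',184,(414,249.75)),('h',(-112,102,126),(359.25,302)),('h',(112,102,126),(337.5,218.75))],
'scene':[('c',pc[0],(260.7,240)),('c',pc[1],(302.3,172.3)),('c',pc[2],(226.7,151)),('c',pc[3],(183.3,214.3)),('h',(122,-112,150),(179,207.3)),('k',184,(235.3,165.7)),('h',(112,102,126),(261.7,245))]}
def pts(p,l):
    o=[]
    for k,a,b in l:
        if k=='k': o.append(T(p,(122+154*np.cos(p[4]),-112+154*np.sin(p[4]),a))[0]);continue
        a=np.array(a,float)
        if k=='c':
            q=T((0,0,p[3]),a-[122,-112,0])[0];a=q+[122,-112,0]
        elif a[2]==150: a[2]=p[5]
        o.append(T(p,a)[0])
    return np.array(o)
f=lambda p:np.concatenate([(proj(n,pts(p,obs[n]))-[b for *_,b in obs[n]]).ravel() for n in obs])
r=least_squares(f,[550,-50,0,.1,2.5,150],loss='soft_l1');p=r.x
print(p.round(3));print(f(p).reshape(-1,2).round(1).tolist())
print('knob',pts(p,obs['top'])[4],'hinge',pts(p,obs['top'])[3])
E
```

```text
[5.51960e+02 2.52057e+02 4.18000e-01]
[[-1.2, -1.6], [-0.4, -1.3], [-1.3, -0.3], [-1.6, -0.7], [-0.8, 0.2], [-2.3, 1.1], [-2.7, -0.5]]
[553.426 254.982   0.688]
[[-1.0, -0.6], [-0.7, -0.7], [-1.8, -1.3], [0.5, 0.3], [-0.0, 0.3], [0.0, -0.1], [-1.8, -0.4], [-3.3, -0.4], [-0.4, 0.7], [-0.9, 0.2]]
grip [[470.73953898 187.07003493  67.        ]] lip [[635.33878515 322.25911792  19.5       ]]
[ 4.63438e+02 -1.63316e+02  1.53000e-01  8.20000e-02  2.73000e+00
  1.50233e+02]
[[-4.3, 2.3], [-4.4, 4.6], [-0.1, 7.3], [-0.6, -4.4], [-0.1, -4.3], [3.8, -0.6], [-0.1, -0.4], [3.7, -1.4], [3.6, -1.8], [1.7, -1.6], [-4.5, -2.9], [-5.1, 0.7], [-5.4, 0.9], [-1.8, 0.1]]
knob [ 452.19830524 -215.99288239  184.        ] hinge [ 601.0572196  -255.45202097  150.23316409]
```

```bash
python3 - <<'E'
from h import *
def tri(a,b,z=None):
    f=lambda P:np.concatenate([(proj('top',P)-a).ravel(),(proj('scene',P)-b).ravel()])
    r=least_squares(f,[500,-100,130.]);return r.x,abs(r.fun).max()
for nm,a,b in [('knobtop',(414,249.75),(235.3,165.7)),('pintop',(416.75,194.5),(179,207.3)),('c0',(342,220.5),(260.7,240)),('c1',(376.25,303),(302.3,172.3)),('c2',(451,270),(226.7,151)),('rim++',(337.5,218.75),(261.7,245))]:
    x,e=tri(a,b);print(nm,x.round(1),round(e,1))
def onz(n,u,z): return least_squares(lambda q:(proj(n,[q[0],q[1],z])-u).ravel(),[500,-100]).x.round(1)
print('rim-+ top',onz('top',(359.25,302),126),'rim++',onz('top',(337.5,218.75),126),onz('scene',(261.7,245),126))
print('knobfoot',onz('top',(335+(742-440)/4,185+272/4),139), onz('scene',(165+(593-375)/3,145+104/3),139),'c3',onz('scene',(183.3,214.3),135))
E
```

```text
knobtop [ 440.7 -213.2  180.5] 0.9
pintop [ 589.8 -255.2  143.4] 0.7
c0 [548.9 -53.7 128.5] 1.0
c1 [ 326.8 -107.4  131. ] 1.5
c2 [ 383.  -303.3  142.3] 1.8
rim++ [556.5 -44.  125.6] 0.6
rim-+ top [336.9 -69.8] rim++ [557.5 -45.6] [556.2 -42.5]
knobfoot [ 441.7 -215.4] [ 442.1 -209.1] c3 [ 594.5 -237.4]
```

```bash
cat >> h.py <<'E'
def pose():
    o=bot.get_obs();return np.array(o['tool_pos']),R.from_euler('xyz',o['tcp_rot'])
def run(p,r,rows):
    for s,w in rows:
        p=p+r.apply(np.array(s)*1000);r=r*R.from_rotvec(w,degrees=True)
    return p,r
def plan(p0,r0,p1,e1,n):
    """n identical rows from pose 0 to position p1, euler e1"""
    r1=e1 if isinstance(e1,R) else R.from_euler('xyz',e1)
    w=(r0.inv()*r1).as_rotvec(degrees=True)/n
    A=sum(((r0*R.from_rotvec(w*k,degrees=True)).as_matrix() for k in range(n)))
    s=np.linalg.solve(A,np.array(p1,float)-p0)/1000
    s,w=s.round(4),w.round(2)
    print(n,'x',[s.tolist(),w.tolist()]);return run(p0,r0,[(s,w)]*n)
E
python3 - <<'E'
from h import *
p,r=pose()
p,r=plan(p,r,[480,150,226],[np.pi,0,1.3],10)
p,r=plan(p,r,[441,-213,215],[np.pi,0,-.273],10)
p,r=plan(p,r,[441,-213,147],[np.pi,0,-.273],4)
print(p)
E
```

```text
10 x [[-0.0566, 0.0097, 0.0], [-0.01, 0.01, 9.28]]
10 x [[-0.0261, 0.031, 0.0011], [-0.0, -0.0, 9.01]]
4 x [[-0.0001, 0.0, 0.0169], [-0.01, 0.0, 0.01]]
[ 440.98839344 -212.94615989  146.95676007]
```

{"api": "servo_tool", "payload": {
  "deltas": [
    [[-0.0566, 0.0097, 0], [0, 0, 9.28]],
    [[-0.0566, 0.0097, 0], [0, 0, 9.28]],
    [[-0.0566, 0.0097, 0], [0, 0, 9.28]],
    [[-0.0566, 0.0097, 0], [0, 0, 9.28]],
    [[-0.0566, 0.0097, 0], [0, 0, 9.28]],
    [[-0.0566, 0.0097, 0], [0, 0, 9.28]],
    [[-0.0566, 0.0097, 0], [0, 0, 9.28]],
    [[-0.0566, 0.0097, 0], [0, 0, 9.28]],
    [[-0.0566, 0.0097, 0], [0, 0, 9.28]],
    [[-0.0566, 0.0097, 0], [0, 0, 9.28]]
  ],
  "fingers": 1
}}

```text
time: 1.35
tool_pos: [480.9, 148.3, 226.2]
tcp_rot: [-3.141, 0.0, 1.295]
contact_force: [0.4, 0.4, -0.3]
grip_width: 91.9
finger_force: 0.0
```

{"api": "servo_tool", "payload": {
  "deltas": [
    [[-0.0261, 0.031, 0], [0, 0, 9]],
    [[-0.0261, 0.031, 0], [0, 0, 9]],
    [[-0.0261, 0.031, 0], [0, 0, 9]],
    [[-0.0261, 0.031, 0], [0, 0, 9]],
    [[-0.0261, 0.031, 0], [0, 0, 9]],
    [[-0.0261, 0.031, 0], [0, 0, 9]],
    [[-0.0261, 0.031, 0], [0, 0, 9]],
    [[-0.0261, 0.031, 0], [0, 0, 9]],
    [[-0.0261, 0.031, 0], [0, 0, 9]],
    [[-0.0261, 0.031, 0], [0, 0, 9]],
    [[0, 0, 0], [0, 0, 0]],
    [[0, 0, 0], [0, 0, 0]]
  ]
}}

```text
time: 2.85
tool_pos: [442.0, -212.6, 226.6]
tcp_rot: [-3.141, -0.0, -0.27]
contact_force: [0.2, 0.5, 0.0]
grip_width: 91.6
finger_force: 0.0
```

```bash
python3 - <<'E'
from h import *
p,r=pose();o=bot.get_obs();print(p,r.as_euler('xyz'),o['joint_positions'])
im=bot.capture('wrist');cv2.imwrite('pics/w1.png',im[:,:,::-1])
CM['wrist']=bot.camera_model('wrist')
print(proj('wrist',[[441,-213,184],[441,-213,139],[590,-255,143]]))
E
```

```text
[ 442.04009183 -212.60178454  226.6029306 ] [-3.14108862e+00 -5.14590417e-05 -2.69582063e-01] [-6.05013519e-01  2.79077094e-01  1.61543193e+00  5.19863923e-04
  1.24720099e+00  1.23519952e+00]
[[320.68744657 276.32084722]
 [320.0862289  250.00771276]
 [322.43271168 -31.63806749]]
```

View pics/w1.png

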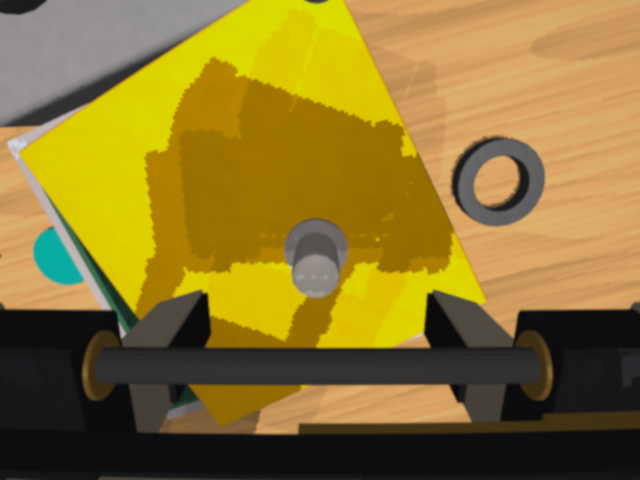

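The wrist picture shows the knob top at (316,275), predicted at (321,276), so it is centred between the fingers. I'll descend and close.

{"api": "servo_tool", "payload": {
  "deltas": [
    [[0, 0, 0.016], [0, 0, 0]],
    [[0, 0, 0.016], [0, 0, 0]],
    [[0, 0, 0.016], [0, 0, 0]],
    [[0, 0, 0.016], [0, 0, 0]],
    [[0, 0, 0.0155], [0, 0, 0]],
    [[0, 0, 0], [0, 0, 0]]
  ]
}}

```text
time: 3.65
tool_pos: [441.8, -211.6, 146.2]
tcp_rot: [-3.14, 0.003, -0.268]
contact_force: [0.5, 0.1, -0.5]
grip_width: 91.7
finger_force: 0.0
```

{"api": "servo_tool", "payload": {
  "deltas": [
    [[0, 0, 0], [0, 0, 0]],
    [[0, 0, 0], [0, 0, 0]],
    [[0, 0, 0], [0, 0, 0]],
    [[0, 0, 0], [0, 0, 0]],
    [[0, 0, 0], [0, 0, 0]],
    [[0, 0, 0], [0, 0, 0]]
  ],
  "fingers": 0
}}

```text
time: 4.4
tool_pos: [441.8, -212.9, 147.2]
tcp_rot: [-3.141, -0.0, -0.271]
contact_force: [0.2, 0.0, -0.2]
grip_width: 36.1
finger_force: 0.0
```

```bash
python3 - <<'E'
from h import *
p,r=pose();o=bot.get_obs();print(p,o['contact_force'],o['grip_width'])
h=np.array([591,-255.]);d=p[:2]-h;print(np.hypot(*d))
d=d/np.hypot(*d)*154
for a,n in((.8,12),(.75,12)):
    d=R.from_euler('z',a).apply([*d,0])[:2]
    p,r=plan(p,r,[*(h+d),p[2]],R.from_euler('z',a)*r,n);print(p)
E
```

```text
[ 441.75099924 -212.89456248  147.2113846 ] [ 0.19973384  0.01442015 -0.16247256] 36.14759373733198
155.07460171120573
12 x [[0.0004, 0.0103, -0.0], [0.0, -0.0, -3.82]]
[ 457.93102705 -332.24561878  147.20111925]
12 x [[0.0003, 0.0096, -0.0], [0.0, -0.0, -3.58]]
[ 546.42114173 -401.86476223  147.19803418]
```

{"api": "servo_tool", "payload": {
  "deltas": [
    [[0, 0, 0], [0, 0, 0]],
    [[0, 0, 0], [0, 0, 0]],
    [[0, 0, 0], [0, 0, 0]],
    [[0.0004, 0.0103, 0], [0, 0, -3.82]],
    [[0.0004, 0.0103, 0], [0, 0, -3.82]],
    [[0.0004, 0.0103, 0], [0, 0, -3.82]],
    [[0.0004, 0.0103, 0], [0, 0, -3.82]],
    [[0.0004, 0.0103, 0], [0, 0, -3.82]],
    [[0.0004, 0.0103, 0], [0, 0, -3.82]]
  ]
}}

```text
time: 5.52
tool_pos: [437.9, -274.3, 147.2]
tcp_rot: [-3.141, -0.0, 0.131]
contact_force: [1.7, 0.9, -0.2]
grip_width: 25.3
finger_force: 30.0
```

Good, the forces are low.

{"api": "servo_tool", "payload": {
  "deltas": [
    [[0.0004, 0.0103, 0], [0, 0, -3.82]],
    [[0.0004, 0.0103, 0], [0, 0, -3.82]],
    [[0.0004, 0.0103, 0], [0, 0, -3.82]],
    [[0.0004, 0.0103, 0], [0, 0, -3.82]],
    [[0.0004, 0.0103, 0], [0, 0, -3.82]],
    [[0.0004, 0.0103, 0], [0, 0, -3.82]],
    [[0.0003, 0.0096, 0], [0, 0, -3.58]],
    [[0.0003, 0.0096, 0], [0, 0, -3.58]],
    [[0.0003, 0.0096, 0], [0, 0, -3.58]],
    [[0.0003, 0.0096, 0], [0, 0, -3.58]],
    [[0.0003, 0.0096, 0], [0, 0, -3.58]],
    [[0.0003, 0.0096, 0], [0, 0, -3.58]],
    [[0.0003, 0.0096, 0], [0, 0, -3.58]],
    [[0.0003, 0.0096, 0], [0, 0, -3.58]]
  ]
}}

```text
time: 7.28
tool_pos: [512.0, -386.0, 147.2]
tcp_rot: [3.142, -0.001, 1.031]
contact_force: [1.0, 2.2, 1.5]
grip_width: 25.4
finger_force: 30.0
```

{"api": "servo_tool", "payload": {
  "deltas": [
    [[0.0003, 0.0096, 0], [0, 0, -3.58]],
    [[0.0003, 0.0096, 0], [0, 0, -3.58]],
    [[0.0003, 0.0096, 0], [0, 0, -3.58]],
    [[0.0003, 0.0096, 0], [0, 0, -3.58]],
    [[0, 0, 0], [0, 0, 0]]
  ]
}}

```text
time: 7.9
tool_pos: [547.3, -401.4, 147.2]
tcp_rot: [3.141, -0.001, 1.279]
contact_force: [1.7, 2.4, 3.0]
grip_width: 25.1
finger_force: 30.0
```

```bash
cat >> h.py <<'E'
def trot(yaw,phi=0):
    """tool orientation holding the tray: tray yaw, pitch phi (rad, lip down +)"""
    y=np.array([.819,0,.574]);z=np.array([.574,0,-.819]);x=np.cross(y,z)
    return R.from_euler('z',yaw)*R.from_euler('y',phi)*R.from_matrix(np.c_[x,y,z])
GR=np.array([-107,0,63.]);LIP=np.array([106,0,15.5])
def tcp_lip(lip,yaw,phi):
    "TCP so that the lip is at lip"
    q=R.from_euler('z',yaw)*R.from_euler('y',phi)
    r=trot(yaw,phi);return np.array(lip)+q.apply(GR-LIP)+r.apply([0,0,19]),r
def tcp_tray(o,yaw,phi=0):
    q=R.from_euler('z',yaw)*R.from_euler('y',phi)
    r=trot(yaw,phi);return np.array(o)+q.apply(GR)+r.apply([0,0,19]),r
E
python3 - <<'E'
from h import *
p,r=pose()
p=p+[0,0,73]  # after retreat
g,rg=tcp_tray([553.4,255,4],.688)
pre=g-rg.apply([0,0,120]);print(g,pre)
p,r=plan(p,r,[450,-100,260],[np.pi,0,1.9],8)
p,r=plan(p,r,pre,rg,10)
E
```

```text
[479.16470074 193.98012198  51.44084365] [425.95999655 150.24695741 149.70919954]
8 x [[0.038, -0.0131, -0.005], [0.01, -0.0, -4.45]]
10 x [[0.0229, 0.0064, 0.0139], [-3.47, 0.62, -1.99]]
```

{"api": "servo_tool", "payload": {
  "deltas": [
    [[0, 0, 0], [0, 0, 0]],
    [[0, 0, 0], [0, 0, 0]],
    [[0, 0, 0], [0, 0, 0]],
    [[0, 0, -0.013], [0, 0, 0]],
    [[0, 0, -0.02], [0, 0, 0]],
    [[0, 0, -0.02], [0, 0, 0]],
    [[0, 0, -0.02], [0, 0, 0]]
  ],
  "fingers": 0.6
}}

```text
time: 8.78
tool_pos: [546.5, -402.0, 222.0]
tcp_rot: [3.141, 0.0, 1.279]
contact_force: [0.2, 0.7, 1.3]
grip_width: 55.1
finger_force: 0.0
```

{"api": "servo_tool", "payload": {
  "deltas": [
    [[0.038, -0.0131, -0.005], [0, 0, -4.45]],
    [[0.038, -0.0131, -0.005], [0, 0, -4.45]],
    [[0.038, -0.0131, -0.005], [0, 0, -4.45]],
    [[0.038, -0.0131, -0.005], [0, 0, -4.45]],
    [[0.038, -0.0131, -0.005], [0, 0, -4.45]],
    [[0.038, -0.0131, -0.005], [0, 0, -4.45]],
    [[0.038, -0.0131, -0.005], [0, 0, -4.45]],
    [[0.038, -0.0131, -0.005], [0, 0, -4.45]]
  ]
}}

```text
time: 9.78
tool_pos: [448.8, -99.6, 261.4]
tcp_rot: [3.14, 0.001, 1.903]
contact_force: [-0.4, 0.3, 0.5]
grip_width: 55.0
finger_force: 0.0
```

{"api": "servo_tool", "payload": {
  "deltas": [
    [[0.0229, 0.0064, 0.0139], [-3.47, 0.62, -1.99]],
    [[0.0229, 0.0064, 0.0139], [-3.47, 0.62, -1.99]],
    [[0.0229, 0.0064, 0.0139], [-3.47, 0.62, -1.99]],
    [[0.0229, 0.0064, 0.0139], [-3.47, 0.62, -1.99]],
    [[0.0229, 0.0064, 0.0139], [-3.47, 0.62, -1.99]],
    [[0.0229, 0.0064, 0.0139], [-3.47, 0.62, -1.99]],
    [[0.0229, 0.0064, 0.0139], [-3.47, 0.62, -1.99]],
    [[0.0229, 0.0064, 0.0139], [-3.47, 0.62, -1.99]],
    [[0.0229, 0.0064, 0.0139], [-3.47, 0.62, -1.99]],
    [[0.0229, 0.0064, 0.0139], [-3.47, 0.62, -1.99]],
    [[0, 0, 0], [0, 0, 0]],
    [[0, 0, 0], [0, 0, 0]]
  ]
}}

```text
time: 11.28
tool_pos: [426.9, 149.1, 150.8]
tcp_rot: [2.529, 0.003, 2.258]
contact_force: [0.2, -0.4, 0.9]
grip_width: 55.0
finger_force: 0.0
```

```bash
python3 - <<'E'
from h import *
p,r=pose();o=bot.get_obs();print(p,(trot(.688).inv()*r).as_rotvec(degrees=True),o['joint_positions'])
CM['wrist']=bot.camera_model('wrist')
im=bot.capture('wrist').copy()
t=bot.capture('top')
pts=T([553.4,255,.688],[(-84,-70,39),(-84,70,39),(107,-70,19.5),(107,70,19.5),(-121,-25,87.5),(-121,25,87.5),(-107,0,67)])
uv=proj('wrist',pts);print(uv.round(1).tolist())
cv2.imwrite('pics/w2.png',np.hstack([im[:,:,::-1]]))
cv2.imwrite('pics/t2.png',t[:,:,::-1])
E
```

```text
[426.90360699 149.12814236 150.75095295] [-0.07717601 -0.15177601 -0.07524168] [-0.15196387  0.11739943  2.29766617  1.0316999   0.5200061  -1.70751446]
[[319.6, 313.9], [320.2, 132.1], [451.5, 261.2], [464.7, 128.7], [316.6, 293.4], [316.7, 214.9], [316.1, 243.3]]
```

View pics/w2.png

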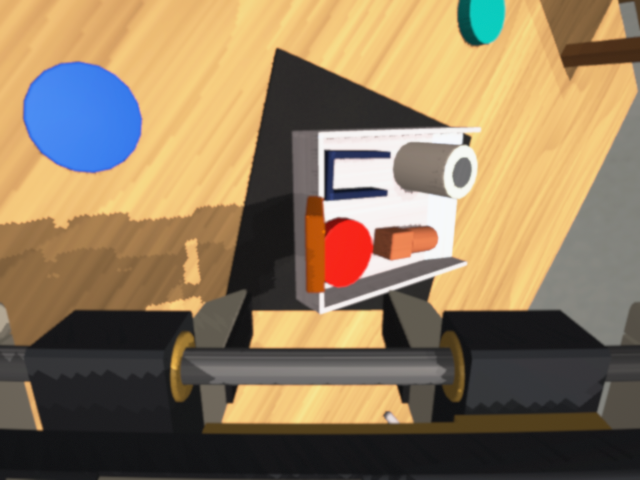

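The wrist picture shows the tab edge-on around (316,245), predicted at (316,243). The tray's rear corners at (321,311) and (319,132) also match the prediction, and all four parts are in the tray. I'll refit quickly with the wall-front tops at z=39.

```bash
python3 - <<'E'
from h import *
d={'wrist':[((-84,-70,39),(321,311)),((-84,70,39),(319,132)),((107,-70,39),(466,263)),((107,70,39),(480,129))]}
CM['wrist']=bot.camera_model('wrist')
f=lambda p:np.concatenate([(proj(n,T(p,[a for a,b in d[n]]))-[b for a,b in d[n]]).ravel() for n in d])
q=least_squares(f,[550,250,.7]).x;print(q,f(q).reshape(-1,2).round(1).tolist())
print(proj('wrist',T(q,[(-121,-25,87.5),(-121,25,87.5),(-84,25,38),(-84,-25,38)])).round(0).tolist())
p,r=pose();g,rg=tcp_tray([q[0],q[1],4],q[2]);print(g)
p,r=plan(p,r,g-rg.apply([0,0,60]),rg,4)
p,r=plan(p,r,g,rg,6)
E
```

```text
[552.6186134  255.66590635   0.69498076] [[-1.1, 2.1], [0.4, -0.8], [1.0, 1.3], [1.7, -1.9]]
[[317.0, 293.0], [316.0, 214.0], [319.0, 195.0], [319.0, 260.0]]
[478.81108452 194.12930058  51.44084365]
4 x [[0.0004, -0.0002, 0.0152], [0.02, 0.1, -0.07]]
6 x [[0.0, -0.0, 0.01], [0.0, 0.0, 0.0]]
```

{"api": "servo_tool", "payload": {
  "deltas": [
    [[0.0004, -0.0002, 0.0152], [0, 0.1, 0]],
    [[0.0004, -0.0002, 0.0152], [0, 0.1, 0]],
    [[0.0004, -0.0002, 0.0152], [0, 0.1, 0]],
    [[0.0004, -0.0002, 0.0152], [0, 0.1, 0]],
    [[0, 0, 0.01], [0, 0, 0]],
    [[0, 0, 0.01], [0, 0, 0]],
    [[0, 0, 0.01], [0, 0, 0]],
    [[0, 0, 0.01], [0, 0, 0]],
    [[0, 0, 0.01], [0, 0, 0]],
    [[0, 0, 0.01], [0, 0, 0]],
    [[0, 0, 0], [0, 0, 0]],
    [[0, 0, 0], [0, 0, 0]]
  ]
}}

```text
time: 12.88
tool_pos: [478.0, 194.7, 50.8]
tcp_rot: [2.529, -0.004, 2.262]
contact_force: [0.5, 0.3, -0.3]
grip_width: 54.8
finger_force: 0.0
```

{"api": "servo_tool", "payload": {
  "deltas": [
    [[0, 0, 0], [0, 0, 0]],
    [[0, 0, 0], [0, 0, 0]],
    [[0, 0, 0], [0, 0, 0]],
    [[0, 0, 0], [0, 0, 0]],
    [[0, 0, 0], [0, 0, 0]],
    [[0, 0, 0], [0, 0, 0]],
    [[0, 0, 0], [0, 0, 0]],
    [[0, 0, 0], [0, 0, 0]]
  ],
  "fingers": 0
}}

```text
time: 13.88
tool_pos: [477.9, 195.1, 50.6]
tcp_rot: [2.529, -0.004, 2.263]
contact_force: [1.6, 3.0, 2.9]
grip_width: 12.2
finger_force: 30.0
```

```bash
python3 - <<'E'
from h import *
o=bot.get_obs();print({k:np.round(o[k],3) for k in('tool_pos','contact_force','grip_width','finger_force','joint_positions')})
p,r=pose();print((trot(.695).inv()*r).as_rotvec(degrees=True))
E
```

```text
{'tool_pos': array([477.854, 195.148,  50.649]), 'contact_force': array([1.576, 2.991, 2.932]), 'grip_width': np.float64(12.202), 'finger_force': np.float64(29.991), 'joint_positions': array([ 0.003,  0.461,  2.259,  1.755,  0.384, -2.361])}
[-0.09125749  0.10819621  0.25647059]
```

```bash
cat > kin.py <<'E'
import numpy as np
from scipy.optimize import least_squares
from scipy.spatial.transform import Rotation as R
Rz=lambda a:R.from_euler('z',a);Ry=lambda a:R.from_euler('y',a)
LO=np.array([-2.53,-.77,.04,-1,.28,-3.11]);HI=np.array([2.53,2.02,2.7,4.14,2.66,3.11])
S=[1,1,0]
def fk(q,k):
    d1,a1,b,L1,e,L2,f,d6=k
    A=Rz(q[0]);U=A*Ry(q[1]);F=A*Ry(q[1]+q[2]);W=F*Rz(S[0]*q[3])*Ry(q[4])
    r=W*Rz(S[1]*q[5]+S[2])
    p=np.array([0,0,d1])+A.apply([a1,b,0])+U.apply([0,0,L1])+F.apply([e,f,L2])+r.apply([0,0,d6])
    return p,r
def ik(p,r,k,q0):
    g=lambda q:np.r_[(fk(q,k)[0]-p)/100,(fk(q,k)[1].inv()*r).as_rotvec()*3]
    s=least_squares(g,np.clip(q0,LO+.01,HI-.01),bounds=(LO,HI));return s.x,np.abs(s.fun).max()
E
python3 - <<'E'
import kin;from kin import *
from h import bot,trot
o=bot.get_obs()
D=[([1.20297,.34272,1.52504,0,1.27539,-.14601],(115.33,511.75,226.04),R.from_euler('xyz',[-3.14005,-.0002,2.91979])),
([-.60501,.27908,1.61543,.0005,1.2472,1.2352],(442.04,-212.6,226.6),R.from_euler('xyz',[-3.14109,0,-.26958])),
([-.15196,.1174,2.29767,1.0317,.52,-1.70751],(426.9,149.13,150.75),trot(.688)*R.from_rotvec([-.077,-.152,-.075],degrees=True)),
(o['joint_positions'],o['tool_pos'],R.from_euler('xyz',o['tcp_rot']))]
for s4 in(1,-1):
  for s6 in(1,-1):
    for s0 in (np.pi/2,-np.pi/2,0,np.pi):
      kin.S[:]=[s4,s6,s0];e=max((fk(q,[0]*8)[1].inv()*r).magnitude() for q,p,r in D)
      if e<.1: print(kin.S,e);best=kin.S[:]
kin.S[:]=best
f=lambda k:np.concatenate([fk(q,k)[0]-p for q,p,r in D])
s=least_squares(lambda k:np.r_[f(k),k[[4,6]]*.01],[250,0,77,300,0,300,0,200]);print(s.x.round(1).tolist(),abs(f(s.x)).max())
E
```

```text
[1, 1, 1.5707963267948966] 4.870937079137573e-05
[222.9, 0.0, 76.4, 506.2, 46.5, 379.6, -0.0, 318.1] 0.00407120186318366
```

```bash
cat >> kin.py <<'E'
S[:]=[1,1,np.pi/2];K=[222.9,0,76.4,506.2,46.5,379.6,0,318.1]
E
python3 - <<'E'
from kin import *;from h import *
H=[459,-158.3,.117]
rng=np.random.default_rng(0)
for yaw in (.117,-.4,-.8,-1.1,-1.45,-1.8):
    d=np.array([np.cos(yaw),np.sin(yaw)]);lip=np.array([H[0],H[1]])-45*d
    for phi,z in((0,175),(.6,160),(1.2,150),(1.4,150)):
        p,r=tcp_lip([*lip,z],yaw,phi);sol=[]
        for i in range(25):
            q,e=ik(p,r,K,rng.uniform(LO,HI))
            if e<1e-3 and not any(np.abs(q-a).max()<.05 for a in sol): sol.append(q)
        print(yaw,phi,p.round(),[s.round(2).tolist() for s in sol])
E
```

```text
0.117 0 [ 214. -187.  207.] [[-1.79, -0.18, 2.35, 0.61, 1.26, -2.18]]
0.117 0.6 [ 267. -181.  300.] [[-0.85, -0.11, 1.85, 0.01, 1.4, -0.96]]
0.117 1.2 [ 371. -169.  350.] [[-0.4, 0.38, 1.28, -0.31, 1.99, -0.57]]
0.117 1.4 [ 411. -164.  355.] [[-0.33, 0.56, 1.08, -0.39, 2.2, -0.56]]
-0.4 0 [231. -62. 207.] []
-0.4 0.6 [281. -83. 300.] [[-0.55, -0.18, 1.9, 0.0, 1.41, -0.15]]
-0.4 1.2 [ 378. -124.  350.] [[-0.48, 0.39, 1.26, -0.05, 2.08, -0.09]]
-0.4 1.4 [ 415. -140.  355.] [[-0.47, 0.59, 1.03, -0.06, 2.31, -0.09]]
-0.8 0 [287.  19. 207.] [[0.4, -0.16, 2.34, -0.77, 0.88, 1.68]]
-0.8 0.6 [324. -19. 300.] [[-0.29, -0.11, 1.84, -0.01, 1.4, 0.51]]
-0.8 1.2 [397. -95. 350.] [[-0.54, 0.38, 1.28, 0.16, 2.05, 0.3]]
-0.8 1.4 [ 426. -124.  355.] [[-0.57, 0.56, 1.08, 0.21, 2.27, 0.3]]
-1.1 0 [347.  62. 207.] [[0.48, 0.11, 2.08, -0.71, 1.08, 1.97]]
-1.1 0.6 [371.  14. 300.] [[-0.16, -0.01, 1.75, -0.01, 1.39, 0.94]]
-1.1 1.2 [419. -79. 350.] [[-0.58, 0.35, 1.32, 0.3, 1.98, 0.57]]
-1.1 1.4 [ 437. -116.  355.] [[-0.65, 0.51, 1.16, 0.38, 2.17, 0.55]]
-1.45 0 [429.  87. 207.] [[0.43, 0.36, 1.74, -0.6, 1.31, 2.11]]
-1.45 0.6 [436.  34. 300.] [[-0.09, 0.12, 1.61, -0.01, 1.41, 1.36]]
-1.45 1.2 [448. -70. 350.] [[-0.63, 0.31, 1.38, 0.44, 1.85, 0.86]]
-1.45 1.4 [ 453. -111.  355.] [[-0.74, 0.43, 1.29, 0.54, 2.01, 0.79]]
-1.8 0 [515.  82. 207.] [[0.31, 0.57, 1.37, -0.51, 1.55, 2.22]]
-1.8 0.6 [503.  30. 300.] [[-0.08, 0.26, 1.44, -0.01, 1.45, 1.72]]
-1.8 1.2 [479. -72. 350.] [[-0.66, 0.25, 1.46, 0.53, 1.69, 1.13]]
-1.8 1.4 [ 470. -112.  355.] [[-0.81, 0.33, 1.44, 0.66, 1.81, 1.0]]
```

```bash
cat > path.py <<'E'
from kin import *;from h import *
def trace(p0,r0,q0,row,n):
    q=q0;mx=np.zeros(6);lo=q.copy();hi=q.copy()
    p,r=p0,r0
    for i in range(n):
        p,r=run(p,r,[row]);q2,e=ik(p,r,K,q)
        if e>2e-3: print('  IK err',i,e)
        mx=np.maximum(mx,abs(q2-q)*8/np.array([2.57,2.57,3.14,3.14,3.14,3.14]));q=q2;lo=np.minimum(lo,q);hi=np.maximum(hi,q)
    print('   speedfrac',mx.round(2),'q',q.round(2).tolist(),'q5',lo[4].round(2),hi[4].round(2));return p,r,q
def leg(p,r,q,p1,r1,n):
    w=(r.inv()*r1).as_rotvec(degrees=True)/n
    A=sum(((r*R.from_rotvec(w*k,degrees=True)).as_matrix() for k in range(n)))
    s=(np.linalg.solve(A,np.array(p1,float)-p)/1000).round(4);w=w.round(2)
    print(n,'x',[s.tolist(),w.tolist()]);return trace(p,r,q,(s,w),n)
E
python3 - <<'E'
from path import *
o=bot.get_obs();p,r=pose();q=np.array(o['joint_positions'])
p,r,q=leg(p,r,q,p+[0,0,30],r,4)
p,r,q=leg(p,r,q,p+[0,0,150],r,9)
for yaw,xy in ((-.1,(480,110)),(-.8,(450,110)),(-1.45,(440,120))):
    p,r,q=leg(p,r,q,[*xy,233],trot(yaw),10)
d=np.array([np.cos(-1.45),np.sin(-1.45)]);lip=np.array([459,-158.3])-45*d
pe,re=tcp_lip([*lip,175],-1.45,0)
p,r,q=leg(p,r,q,pe,re,4)
# tilt
for phi,z,n in((.6,168,12),(1.25,155,14)):
    pe,re=tcp_lip([*lip,z],-1.45,phi);p,r,q=leg(p,r,q,pe,re,n)
E
```

```text
4 x [[0.0, 0.0043, -0.0061], [0.0, 0.0, 0.0]]
   speedfrac [0.   0.06 0.02 0.16 0.01 0.18] q [0.0, 0.38, 2.24, 1.5, 0.38, -2.09] q5 0.38 0.38
9 x [[0.0001, 0.0096, -0.0136], [0.0, 0.0, 0.0]]
   speedfrac [0.   0.13 0.07 0.36 0.1  0.39] q [0.0, 0.08, 2.04, 0.67, 0.64, -1.15] q5 0.38 0.64
10 x [[-0.0083, -0.002, -0.0018], [-0.0, -2.63, 3.7]]
   speedfrac [0.06 0.03 0.02 0.36 0.12 0.53] q [0.17, 0.03, 2.08, -0.35, 0.46, 0.54] q5 0.42 0.64
10 x [[-0.0013, -0.0023, -0.0016], [0.0, -2.3, 3.29]]
   speedfrac [0.11 0.06 0.06 0.27 0.14 0.46] q [0.45, 0.17, 1.91, -0.72, 0.98, 1.64] q5 0.46 0.98
10 x [[-0.0004, -0.0011, -0.0008], [0.0, -2.14, 3.05]]
   speedfrac [0.03 0.06 0.07 0.05 0.12 0.14] q [0.48, 0.37, 1.63, -0.58, 1.41, 2.1] q5 0.98 1.41
4 x [[-0.0037, 0.0026, 0.01], [0.0, 0.0, -0.01]]
   speedfrac [0.04 0.02 0.07 0.02 0.07 0.01] q [0.43, 0.36, 1.74, -0.6, 1.31, 2.11] q5 1.31 1.41
12 x [[-0.0, 0.0071, -0.0066], [2.87, 0.0, -0.0]]
   speedfrac [0.16 0.1  0.04 0.13 0.07 0.17] q [-0.09, 0.12, 1.59, -0.01, 1.43, 1.36] q5 1.3 1.43
14 x [[-0.0, 0.007, -0.0058], [2.66, 0.0, -0.0]]
   speedfrac [0.15 0.09 0.05 0.12 0.09 0.14] q [-0.66, 0.33, 1.35, 0.47, 1.9, 0.85] q5 1.43 1.9
```

{"api": "servo_tool", "payload": {
  "deltas": [
    [[0, 0.0043, -0.0061], [0, 0, 0]],
    [[0, 0.0043, -0.0061], [0, 0, 0]],
    [[0, 0.0043, -0.0061], [0, 0, 0]],
    [[0, 0.0043, -0.0061], [0, 0, 0]],
    [[0, 0, 0], [0, 0, 0]]
  ]
}}

```text
time: 14.5
tool_pos: [476.6, 194.3, 79.2]
tcp_rot: [2.532, -0.005, 2.262]
contact_force: [-0.2, -0.4, -6.9]
grip_width: 11.9
finger_force: 30.0
```

```bash
python3 - <<'E'
from h import *
o=bot.get_obs();p,r=pose();print(p,o['contact_force'],o['grip_width'],o['finger_force'],(trot(.695).inv()*r).as_rotvec(degrees=True))
CM['wrist']=bot.camera_model('wrist')
cv2.imwrite('pics/w3.png',bot.capture('wrist')[:,:,::-1])
# expected wrist pixels of tray corners if rigid
q=r*trot(0).inv();c=p+r.apply([0,0,-19])
P=c+q.apply(np.array([(-84,-70,35),(-84,70,35),(107,-70,35),(107,70,35)])-GR)
print(proj('wrist',P).round(1).tolist())
E
```

```text
[476.61168252 194.26825932  79.18633086] [-0.22487253 -0.41443267 -6.88196254] 11.879449197430965 29.987573325634003 [0.11875392 0.09610001 0.31854962]
[[322.6, 422.9], [324.0, 145.7], [521.2, 322.0], [550.4, 137.1]]
```

View pics/w3.png

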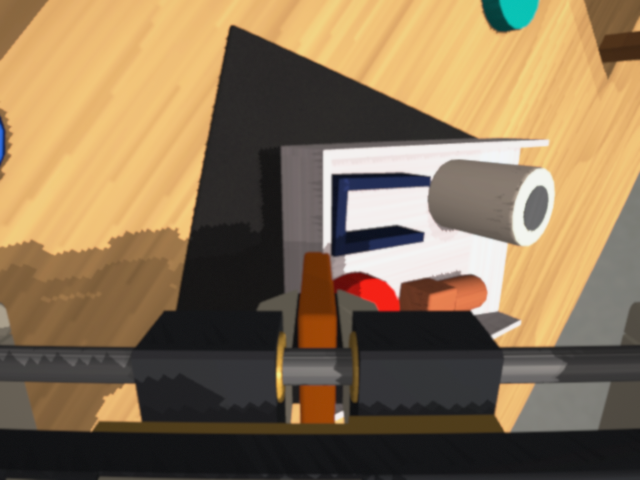

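The wrist picture shows the tray lifted with its corners at (324,150), (549,142) and (520,321). That is within 5 px of the rigid prediction, so it is level, and all four parts are in it. Carrying on.

{"api": "servo_tool", "payload": {
  "deltas": [
    [[0, 0.005, -0.007], [0, 0, 0]],
    [[0, 0.0096, -0.0136], [0, 0, 0]],
    [[0, 0.0096, -0.0136], [0, 0, 0]],
    [[0, 0.0096, -0.0136], [0, 0, 0]],
    [[0, 0.0096, -0.0136], [0, 0, 0]],
    [[0, 0.0096, -0.0136], [0, 0, 0]],
    [[0, 0.0096, -0.0136], [0, 0, 0]],
    [[0, 0.0096, -0.0136], [0, 0, 0]],
    [[0, 0.0096, -0.0136], [0, 0, 0]],
    [[0, 0.005, -0.007], [0, 0, 0]]
  ]
}}

```text
time: 15.8
tool_pos: [477.5, 194.9, 230.0]
tcp_rot: [2.531, -0.006, 2.264]
contact_force: [-0.9, 0.3, -7.1]
grip_width: 11.9
finger_force: 30.0
```

{"api": "servo_tool", "payload": {
  "deltas": [
    [[-0.004, -0.001, -0.001], [0, -1.3, 1.85]],
    [[-0.0083, -0.002, -0.0018], [0, -2.63, 3.7]],
    [[-0.0083, -0.002, -0.0018], [0, -2.63, 3.7]],
    [[-0.0083, -0.002, -0.0018], [0, -2.63, 3.7]],
    [[-0.0083, -0.002, -0.0018], [0, -2.63, 3.7]],
    [[-0.0083, -0.002, -0.0018], [0, -2.63, 3.7]],
    [[-0.0083, -0.002, -0.0018], [0, -2.63, 3.7]],
    [[-0.0083, -0.002, -0.0018], [0, -2.63, 3.7]],
    [[-0.0083, -0.002, -0.0018], [0, -2.63, 3.7]],
    [[-0.0083, -0.002, -0.0018], [0, -2.63, 3.7]],
    [[-0.004, -0.001, -0.001], [0, -1.3, 1.85]]
  ]
}}

```text
time: 17.18
tool_pos: [478.3, 109.6, 231.6]
tcp_rot: [2.537, 0.001, 1.468]
contact_force: [-0.1, -0.5, -7.2]
grip_width: 11.9
finger_force: 30.0
```

```bash
python3 - <<'E'
from path import *
o=bot.get_obs();p,r=pose();q=np.array(o['joint_positions']);print(p,(trot(-.1).inv()*r).as_rotvec(degrees=True),q.round(2),o['contact_force'])
for yaw,xy in ((-.8,(450,110)),(-1.45,(440,120))):
    p,r,q=leg(p,r,q,[*xy,233],trot(yaw),10)
E
```

```text
[478.27767511 109.62857691 231.62523421] [ 0.39763171 -0.1542585   0.09692499] [ 0.17  0.03  2.08 -0.35  0.47  0.54] [-0.05298181 -0.48791754 -7.18591347]
10 x [[-0.0011, -0.0021, -0.0016], [-0.04, -2.28, 3.28]]
   speedfrac [0.12 0.06 0.06 0.27 0.14 0.46] q [0.45, 0.18, 1.91, -0.72, 0.98, 1.64] q5 0.47 0.98
10 x [[-0.0005, -0.0011, -0.0008], [0.01, -2.14, 3.05]]
   speedfrac [0.03 0.06 0.07 0.05 0.12 0.14] q [0.48, 0.37, 1.63, -0.58, 1.41, 2.1] q5 0.98 1.41
```

{"api": "servo_tool", "payload": {
  "deltas": [
    [[-0.0011, -0.0021, -0.0016], [0, -2.28, 3.28]],
    [[-0.0011, -0.0021, -0.0016], [0, -2.28, 3.28]],
    [[-0.0011, -0.0021, -0.0016], [0, -2.28, 3.28]],
    [[-0.0011, -0.0021, -0.0016], [0, -2.28, 3.28]],
    [[-0.0011, -0.0021, -0.0016], [0, -2.28, 3.28]],
    [[-0.0011, -0.0021, -0.0016], [0, -2.28, 3.28]],
    [[-0.0011, -0.0021, -0.0016], [0, -2.28, 3.28]],
    [[-0.0011, -0.0021, -0.0016], [0, -2.28, 3.28]],
    [[-0.0011, -0.0021, -0.0016], [0, -2.28, 3.28]],
    [[-0.0011, -0.0021, -0.0016], [0, -2.28, 3.28]],
    [[-0.0005, -0.0011, -0.0008], [0, -2.14, 3.05]],
    [[-0.0005, -0.0011, -0.0008], [0, -2.14, 3.05]],
    [[-0.0005, -0.0011, -0.0008], [0, -2.14, 3.05]],
    [[-0.0005, -0.0011, -0.0008], [0, -2.14, 3.05]],
    [[-0.0005, -0.0011, -0.0008], [0, -2.14, 3.05]],
    [[-0.0005, -0.0011, -0.0008], [0, -2.14, 3.05]],
    [[-0.0005, -0.0011, -0.0008], [0, -2.14, 3.05]],
    [[-0.0005, -0.0011, -0.0008], [0, -2.14, 3.05]],
    [[-0.0005, -0.0011, -0.0008], [0, -2.14, 3.05]],
    [[-0.0005, -0.0011, -0.0008], [0, -2.14, 3.05]]
  ]
}}

```text
time: 19.68
tool_pos: [441.1, 121.4, 233.6]
tcp_rot: [2.537, 0.002, 0.121]
contact_force: [1.3, -1.0, -7.6]
grip_width: 11.8
finger_force: 30.0
```

```bash
python3 - <<'E'
from path import *
o=bot.get_obs();p,r=pose();q=np.array(o['joint_positions']);print(p,(trot(-1.45).inv()*r).as_rotvec(degrees=True),q.round(2),o['contact_force'])
d=np.array([np.cos(-1.45),np.sin(-1.45)]);lip=np.array([459,-158.3])-45*d
pe,re=tcp_lip([*lip,172],-1.45,0)
print(lip,pe)
p,r,q=leg(p,r,q,pe,re,5)
t=bot.capture('top');s=bot.capture('scene')
a=cv2.resize(t[150:390,260:520],(520,480));b=s[100:460,100:380]
cv2.imwrite('pics/ts4.png',np.hstack([a,b[:480] if b.shape[0]>=480 else np.vstack([b,np.zeros((480-b.shape[0],280,3),np.uint8)])])[:,:,::-1])
E
```

```text
[441.09305669 121.37117568 233.5623268 ] [ 0.35641011 -0.09720308 -0.077065  ] [ 0.47  0.37  1.62 -0.57  1.41  2.09] [ 1.26081116 -1.01725072 -7.60546602]
[ 453.57737538 -113.6279154 ] [429.224333    86.99470652 203.94084365]
5 x [[-0.0032, 0.002, 0.0086], [-0.07, 0.02, 0.02]]
   speedfrac [0.03 0.01 0.06 0.02 0.06 0.01] q [0.43, 0.36, 1.74, -0.6, 1.3, 2.12] q5 1.3 1.41
```

View pics/ts4.png

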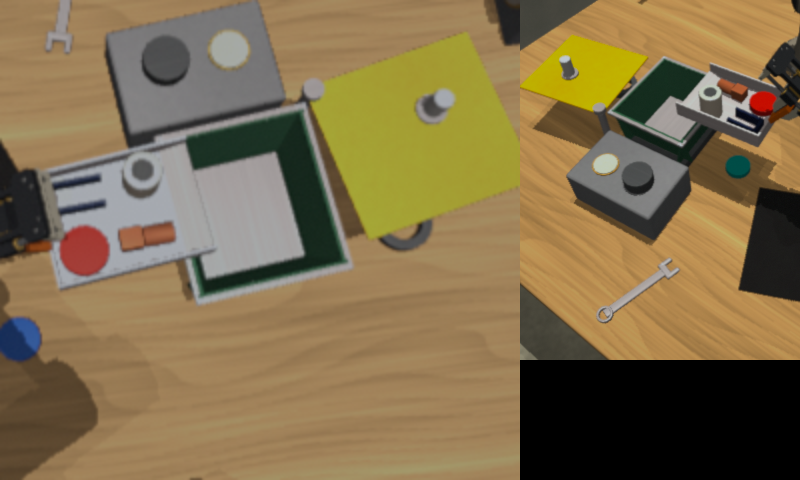

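The picture shows the cover fully off the mouth, with the knob at crop (437,103) and the pin at (313,90). All four parts are in the level tray, and its lip at about (200,196) is already inside the near rim. It sits slightly to the housing side, so I'm adding 4 mm sideways.

{"api": "servo_tool", "payload": {
  "deltas": [
    [[-0.004, 0.002, 0.0086], [-0.07, 0, 0]],
    [[-0.004, 0.002, 0.0086], [-0.07, 0, 0]],
    [[-0.004, 0.002, 0.0086], [-0.07, 0, 0]],
    [[-0.004, 0.002, 0.0086], [-0.07, 0, 0]],
    [[-0.004, 0.002, 0.0086], [-0.07, 0, 0]],
    [[0, 0, 0], [0, 0, 0]]
  ]
}}

```text
time: 20.52
tool_pos: [425.3, 84.4, 205.3]
tcp_rot: [2.525, 0.001, 0.123]
contact_force: [0.1, -0.5, -7.2]
grip_width: 11.7
finger_force: 30.0
```

```bash
python3 - <<'E'
from path import *
o=bot.get_obs();p,r=pose();q=np.array(o['joint_positions']);print(p,(trot(-1.45).inv()*r).as_rotvec(degrees=True),o['contact_force'])
d=np.array([np.cos(-1.45),np.sin(-1.45)]);lip=np.array([459,-158.3])-45*d+[-4,-.5]
for phi,z,n in((.6,162,12),(1.25,150,14),(1.5,150,6)):
    pe,re=tcp_lip([*lip,z],-1.45,phi);p,r,q=leg(p,r,q,pe,re,n)
E
```

```text
[425.34383146  84.3652578  205.34158339] [-0.27909004  0.02058079 -0.11916123] [ 0.14222182 -0.53512567 -7.17059637]
12 x [[0.0, 0.0068, -0.0063], [2.89, 0.0, 0.01]]
   speedfrac [0.16 0.1  0.04 0.14 0.07 0.17] q [-0.09, 0.12, 1.61, -0.01, 1.41, 1.36] q5 1.29 1.41
14 x [[0.0, 0.007, -0.0059], [2.66, 0.0, -0.0]]
   speedfrac [0.15 0.09 0.05 0.12 0.09 0.14] q [-0.66, 0.33, 1.37, 0.46, 1.89, 0.83] q5 1.41 1.89
6 x [[0.0, 0.0061, -0.0059], [2.38, 0.0, -0.0]]
   speedfrac [0.08 0.09 0.05 0.05 0.08 0.04] q [-0.79, 0.5, 1.25, 0.58, 2.08, 0.77] q5 1.89 2.08
```

{"api": "servo_tool", "payload": {
  "deltas": [
    [[0, 0.0068, -0.0063], [2.89, 0, 0]],
    [[0, 0.0068, -0.0063], [2.89, 0, 0]],
    [[0, 0.0068, -0.0063], [2.89, 0, 0]],
    [[0, 0.0068, -0.0063], [2.89, 0, 0]],
    [[0, 0.0068, -0.0063], [2.89, 0, 0]],
    [[0, 0.0068, -0.0063], [2.89, 0, 0]],
    [[0, 0.0068, -0.0063], [2.89, 0, 0]],
    [[0, 0.0068, -0.0063], [2.89, 0, 0]],
    [[0, 0.0068, -0.0063], [2.89, 0, 0]],
    [[0, 0.0068, -0.0063], [2.89, 0, 0]],
    [[0, 0.0068, -0.0063], [2.89, 0, 0]],
    [[0, 0.0068, -0.0063], [2.89, 0, 0]]
  ]
}}

```text
time: 22.02
tool_pos: [431.4, 33.6, 302.9]
tcp_rot: [3.131, 0.002, 0.124]
contact_force: [-0.2, -0.4, -6.3]
grip_width: 11.9
finger_force: 30.0
```

{"api": "servo_tool", "payload": {
  "deltas": [
    [[0, 0.007, -0.0059], [2.66, 0, 0]],
    [[0, 0.007, -0.0059], [2.66, 0, 0]],
    [[0, 0.007, -0.0059], [2.66, 0, 0]],
    [[0, 0.007, -0.0059], [2.66, 0, 0]],
    [[0, 0.007, -0.0059], [2.66, 0, 0]],
    [[0, 0.007, -0.0059], [2.66, 0, 0]],
    [[0, 0.007, -0.0059], [2.66, 0, 0]],
    [[0, 0.007, -0.0059], [2.66, 0, 0]],
    [[0, 0.007, -0.0059], [2.66, 0, 0]],
    [[0, 0.007, -0.0059], [2.66, 0, 0]],
    [[0, 0.007, -0.0059], [2.66, 0, 0]],
    [[0, 0.007, -0.0059], [2.66, 0, 0]],
    [[0, 0.007, -0.0059], [2.66, 0, 0]],
    [[0, 0.007, -0.0059], [2.66, 0, 0]],
    [[0, 0, 0], [0, 0, 0]],
    [[0, 0, 0], [0, 0, 0]]
  ]
}}

```text
time: 24.02
tool_pos: [446.4, -80.3, 352.8]
tcp_rot: [-2.502, -0.0, 0.123]
contact_force: [0.0, 0.0, -3.9]
grip_width: 11.6
finger_force: 30.0
```

{"api": "servo_tool", "payload": {
  "deltas": [
    [[0, 0.0061, -0.0059], [2.38, 0, 0]],
    [[0, 0.0061, -0.0059], [2.38, 0, 0]],
    [[0, 0.0061, -0.0059], [2.38, 0, 0]],
    [[0, 0.0061, -0.0059], [2.38, 0, 0]],
    [[0, 0.0061, -0.0059], [2.38, 0, 0]],
    [[0, 0, 0], [0, 0, 0]],
    [[0, 0, 0], [0, 0, 0]],
    [[0, 0, 0], [0, 0, 0]]
  ]
}}

```text
time: 25.02
tool_pos: [451.5, -122.0, 355.1]
tcp_rot: [-2.295, -0.001, 0.124]
contact_force: [-0.3, -0.1, -3.5]
grip_width: 12.0
finger_force: 30.0
```

```bash
python3 - <<'E'
from path import *
o=bot.get_obs();p,r=pose();q=np.array(o['joint_positions']);print(p,o['contact_force'],q.round(2))
t=bot.capture('top');s=bot.capture('scene')
a=cv2.resize(t[160:320,310:470],(400,400));b=cv2.resize(s[120:280,150:310],(400,400))
cv2.imwrite('pics/ts5.png',np.hstack([a,b])[:,:,::-1])
E
```

```text
[ 451.5316008  -121.98656881  355.10682358] [-0.28371832 -0.09549925 -3.50234518] [-0.77  0.47  1.27  0.56  2.05  0.77]
```

View pics/ts5.png

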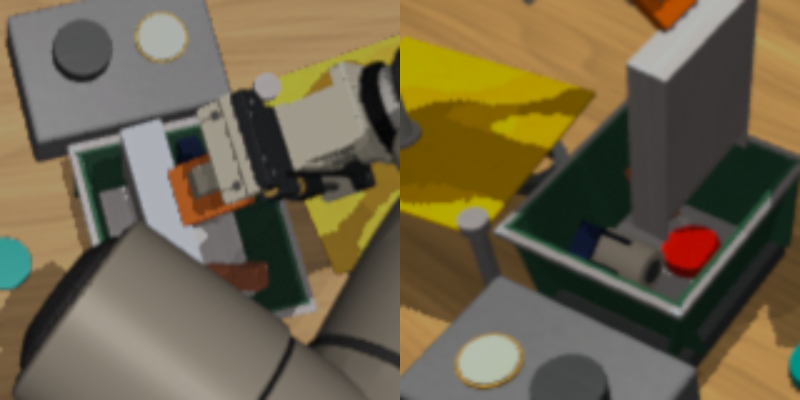

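The picture shows the red disc, white bush and blue clip in the hopper in the scene view, and the copper rivet at (235,275) in the top view. The tray is empty, and the weight has dropped by about 3.5 N. Tilting back and returning.

```bash
python3 - <<'E'
from path import *
o=bot.get_obs();p,r=pose();q=np.array(o['joint_positions'])
d=np.array([np.cos(-1.45),np.sin(-1.45)]);lip=np.array([459,-158.3])-45*d+[-4,-.5]
for phi,z,n in((.7,185,11),(0,185,10)):
    pe,re=tcp_lip([*lip,z],-1.45,phi);p,r,q=leg(p,r,q,pe,re,n)
for yaw,xy,n in ((-.8,(450,110),9),(-.1,(480,110),10),(.695,(478,195),10)):
    p,r,q=leg(p,r,q,[*xy,230],trot(yaw),n)
p,r,q=leg(p,r,q,[477.9,195.1,70],trot(.695),10)
p,r,q=leg(p,r,q,[477.9,195.1,51.5],trot(.695),4)
E
```

```text
11 x [[-0.0001, -0.0109, 0.0076], [-3.95, 0.0, 0.02]]
   speedfrac [0.23 0.15 0.06 0.16 0.13 0.18] q [-0.2, 0.11, 1.52, 0.08, 1.54, 1.25] q5 1.54 2.05
10 x [[0.0, -0.0096, 0.0107], [-4.01, 0.01, -0.0]]
   speedfrac [0.23 0.14 0.07 0.18 0.12 0.23] q [0.43, 0.34, 1.74, -0.6, 1.33, 2.11] q5 1.32 1.54
9 x [[0.0037, -0.0002, -0.002], [0.01, 2.37, -3.39]]
   speedfrac [0.02 0.06 0.05 0.05 0.11 0.15] q [0.45, 0.18, 1.92, -0.72, 0.97, 1.65] q5 0.97 1.33
10 x [[0.0014, 0.0022, 0.0016], [-0.0, 2.3, -3.29]]
   speedfrac [0.12 0.06 0.06 0.28 0.14 0.47] q [0.17, 0.03, 2.09, -0.35, 0.45, 0.54] q5 0.45 0.97
10 x [[0.0085, 0.0017, 0.0011], [-0.01, 2.61, -3.73]]
   speedfrac [0.06 0.03 0.03 0.36 0.12 0.54] q [0.0, 0.07, 2.04, 0.66, 0.64, -1.15] q5 0.41 0.64
10 x [[0.0, -0.0092, 0.0131], [0.0, 0.0, 0.0]]
   speedfrac [0.   0.13 0.07 0.36 0.1  0.38] q [0.0, 0.41, 2.24, 1.59, 0.37, -2.18] q5 0.37 0.64
4 x [[0.0001, -0.0027, 0.0039], [0.01, 0.01, 0.01]]
   speedfrac [0.   0.04 0.01 0.1  0.01 0.11] q [0.0, 0.46, 2.26, 1.75, 0.38, -2.35] q5 0.37 0.38
```

{"api": "servo_tool", "payload": {
  "deltas": [
    [[0, -0.0109, 0.0076], [-3.95, 0, 0]],
    [[0, -0.0109, 0.0076], [-3.95, 0, 0]],
    [[0, -0.0109, 0.0076], [-3.95, 0, 0]],
    [[0, -0.0109, 0.0076], [-3.95, 0, 0]],
    [[0, -0.0109, 0.0076], [-3.95, 0, 0]],
    [[0, -0.0109, 0.0076], [-3.95, 0, 0]],
    [[0, -0.0109, 0.0076], [-3.95, 0, 0]],
    [[0, -0.0109, 0.0076], [-3.95, 0, 0]],
    [[0, -0.0109, 0.0076], [-3.95, 0, 0]],
    [[0, -0.0109, 0.0076], [-3.95, 0, 0]],
    [[0, -0.0109, 0.0076], [-3.95, 0, 0]]
  ]
}}

```text
time: 26.5
tool_pos: [433.3, 19.5, 339.7]
tcp_rot: [-3.054, -0.0, 0.124]
contact_force: [-0.2, 0.1, -3.2]
grip_width: 12.0
finger_force: 30.0
```

{"api": "servo_tool", "payload": {
  "deltas": [
    [[0, -0.0096, 0.0107], [-4, 0, 0]],
    [[0, -0.0096, 0.0107], [-4, 0, 0]],
    [[0, -0.0096, 0.0107], [-4, 0, 0]],
    [[0, -0.0096, 0.0107], [-4, 0, 0]],
    [[0, -0.0096, 0.0107], [-4, 0, 0]],
    [[0, -0.0096, 0.0107], [-4, 0, 0]],
    [[0, -0.0096, 0.0107], [-4, 0, 0]],
    [[0, -0.0096, 0.0107], [-4, 0, 0]],
    [[0, -0.0096, 0.0107], [-4, 0, 0]],
    [[0, -0.0096, 0.0107], [-4, 0, 0]]
  ]
}}

```text
time: 27.75
tool_pos: [425.0, 87.0, 215.9]
tcp_rot: [2.532, -0.0, 0.123]
contact_force: [-0.4, -0.9, -3.6]
grip_width: 12.1
finger_force: 30.0
```

{"api": "servo_tool", "payload": {
  "deltas": [
    [[0.0037, -0.0002, -0.002], [0, 2.37, -3.39]],
    [[0.0037, -0.0002, -0.002], [0, 2.37, -3.39]],
    [[0.0037, -0.0002, -0.002], [0, 2.37, -3.39]],
    [[0.0037, -0.0002, -0.002], [0, 2.37, -3.39]],
    [[0.0037, -0.0002, -0.002], [0, 2.37, -3.39]],
    [[0.0037, -0.0002, -0.002], [0, 2.37, -3.39]],
    [[0.0037, -0.0002, -0.002], [0, 2.37, -3.39]],
    [[0.0037, -0.0002, -0.002], [0, 2.37, -3.39]],
    [[0.0037, -0.0002, -0.002], [0, 2.37, -3.39]],
    [[0.0014, 0.0022, 0.0016], [0, 2.3, -3.29]],
    [[0.0014, 0.0022, 0.0016], [0, 2.3, -3.29]],
    [[0.0014, 0.0022, 0.0016], [0, 2.3, -3.29]],
    [[0.0014, 0.0022, 0.0016], [0, 2.3, -3.29]],
    [[0.0014, 0.0022, 0.0016], [0, 2.3, -3.29]],
    [[0.0014, 0.0022, 0.0016], [0, 2.3, -3.29]],
    [[0.0014, 0.0022, 0.0016], [0, 2.3, -3.29]],
    [[0.0014, 0.0022, 0.0016], [0, 2.3, -3.29]],
    [[0.0014, 0.0022, 0.0016], [0, 2.3, -3.29]],
    [[0.0014, 0.0022, 0.0016], [0, 2.3, -3.29]]
  ]
}}

```text
time: 30.12
tool_pos: [479.6, 109.6, 228.9]
tcp_rot: [2.534, -0.001, 1.475]
contact_force: [-1.0, 0.1, -4.1]
grip_width: 11.6
finger_force: 30.0
```

{"api": "servo_tool", "payload": {
  "deltas": [
    [[0.0085, 0.0017, 0.0011], [0, 2.61, -3.73]],
    [[0.0085, 0.0017, 0.0011], [0, 2.61, -3.73]],
    [[0.0085, 0.0017, 0.0011], [0, 2.61, -3.73]],
    [[0.0085, 0.0017, 0.0011], [0, 2.61, -3.73]],
    [[0.0085, 0.0017, 0.0011], [0, 2.61, -3.73]],
    [[0.0085, 0.0017, 0.0011], [0, 2.61, -3.73]],
    [[0.0085, 0.0017, 0.0011], [0, 2.61, -3.73]],
    [[0.0085, 0.0017, 0.0011], [0, 2.61, -3.73]],
    [[0.0085, 0.0017, 0.0011], [0, 2.61, -3.73]],
    [[0.0085, 0.0017, 0.0011], [0, 2.61, -3.73]],
    [[0, 0, 0], [0, 0, 0]],
    [[0, 0, 0], [0, 0, 0]]
  ]
}}

```text
time: 31.62
tool_pos: [478.3, 194.8, 230.2]
tcp_rot: [2.531, -0.001, 2.267]
contact_force: [0.1, 0.1, -3.0]
grip_width: 12.0
finger_force: 30.0
```

```bash
python3 - <<'E'
from path import *
o=bot.get_obs();p,r=pose();q=np.array(o['joint_positions']);print(p,(trot(.695).inv()*r).as_rotvec(degrees=True),q.round(2),o['contact_force'])
p,r,q=leg(p,r,q,[477.9,195.1,70],trot(.695),10)
p,r,q=leg(p,r,q,[477.9,195.1,52.5],trot(.695),4)
E
```

```text
[478.34011621 194.79386743 230.22675062] [ 0.05233765  0.10886467 -0.01941721] [ 0.    0.08  2.04  0.66  0.64 -1.15] [ 0.06891724  0.14154747 -2.97630558]
10 x [[0.0, -0.0092, 0.0131], [-0.01, -0.01, 0.0]]
   speedfrac [0.   0.13 0.07 0.36 0.1  0.38] q [0.0, 0.41, 2.24, 1.59, 0.38, -2.19] q5 0.38 0.64
4 x [[0.0001, -0.0025, 0.0036], [0.01, -0.0, 0.0]]
   speedfrac [0.   0.04 0.01 0.1  0.   0.1 ] q [0.01, 0.45, 2.26, 1.74, 0.38, -2.35] q5 0.38 0.38
```

{"api": "servo_tool", "payload": {
  "deltas": [
    [[0, -0.0092, 0.0131], [0, 0, 0]],
    [[0, -0.0092, 0.0131], [0, 0, 0]],
    [[0, -0.0092, 0.0131], [0, 0, 0]],
    [[0, -0.0092, 0.0131], [0, 0, 0]],
    [[0, -0.0092, 0.0131], [0, 0, 0]],
    [[0, -0.0092, 0.0131], [0, 0, 0]],
    [[0, -0.0092, 0.0131], [0, 0, 0]],
    [[0, -0.0092, 0.0131], [0, 0, 0]],
    [[0, -0.0092, 0.0131], [0, 0, 0]],
    [[0, -0.0092, 0.0131], [0, 0, 0]],
    [[0, -0.0025, 0.0036], [0, 0, 0]],
    [[0, -0.0025, 0.0036], [0, 0, 0]],
    [[0, -0.0025, 0.0036], [0, 0, 0]],
    [[0, -0.0025, 0.0036], [0, 0, 0]],
    [[0, 0, 0], [0, 0, 0]],
    [[0, 0, 0], [0, 0, 0]]
  ]
}}

```text
time: 33.62
tool_pos: [478.8, 194.6, 52.9]
tcp_rot: [2.531, -0.0, 2.268]
contact_force: [0.0, -0.7, -3.5]
grip_width: 12.0
finger_force: 30.0
```

{"api": "servo_tool", "payload": {
  "deltas": [
    [[0, -0.0008, 0.0011], [0, 0, 0]],
    [[0, 0, 0], [0, 0, 0]],
    [[0, 0, 0], [0, 0, 0]]
  ]
}}

```text
time: 34.0
tool_pos: [478.6, 194.7, 51.4]
tcp_rot: [2.531, -0.001, 2.268]
contact_force: [0.8, -0.1, -3.7]
grip_width: 11.7
finger_force: 30.0
```

{"api": "servo_tool", "payload": {
  "deltas": [
    [[0, -0.0006, 0.0008], [0, 0, 0]],
    [[0, 0, 0], [0, 0, 0]],
    [[0, 0, 0], [0, 0, 0]]
  ]
}}

```text
time: 34.38
tool_pos: [478.7, 194.7, 50.6]
tcp_rot: [2.53, -0.001, 2.268]
contact_force: [-2.8, -1.6, 2.1]
grip_width: 11.9
finger_force: 30.0
```

{"api": "servo_tool", "payload": {
  "deltas": [
    [[0, -0.0006, 0.0008], [0, 0, 0]],
    [[0, 0, 0], [0, 0, 0]],
    [[0, 0, 0], [0, 0, 0]]
  ]
}}

```text
time: 34.75
tool_pos: [478.6, 194.7, 50.6]
tcp_rot: [2.529, 0.0, 2.268]
contact_force: [-9.7, -7.2, 17.3]
grip_width: 11.7
finger_force: 30.0
```

Contact, at 17 N. I'll back off 1 mm, release, and retreat along the fingers.

{"api": "servo_tool", "payload": {
  "deltas": [
    [[0, 0.0005, -0.0007], [0, 0, 0]],
    [[0, 0, 0], [0, 0, 0]]
  ]
}}

```text
time: 35.0
tool_pos: [478.7, 194.7, 50.6]
tcp_rot: [2.53, -0.0, 2.268]
contact_force: [-4.9, -3.8, 8.6]
grip_width: 11.8
finger_force: 30.0
```

{"api": "servo_tool", "payload": {
  "deltas": [
    [[0, 0, 0], [0, 0, 0]],
    [[0, 0, 0], [0, 0, 0]],
    [[0, 0, 0], [0, 0, 0]],
    [[0, 0, 0], [0, 0, 0]],
    [[0, 0, 0], [0, 0, 0]]
  ],
  "fingers": 0.6
}}

```text
time: 35.62
tool_pos: [478.6, 194.7, 50.2]
tcp_rot: [2.531, -0.001, 2.268]
contact_force: [0.3, -0.2, -1.2]
grip_width: 53.8
finger_force: 0.0
```

{"api": "servo_tool", "payload": {
  "deltas": [
    [[0, 0, -0.01], [0, 0, 0]],
    [[0, 0, -0.015], [0, 0, 0]],
    [[0, 0, -0.015], [0, 0, 0]],
    [[0, 0, -0.02], [0, 0, 0]],
    [[0, 0, -0.02], [0, 0, 0]],
    [[0, 0, -0.02], [0, 0, 0]],
    [[0, 0, -0.02], [0, 0, 0]],
    [[0, 0, 0], [0, 0, 0]],
    [[0, 0, 0], [0, 0, 0]]
  ]
}}

```text
time: 36.75
tool_pos: [425.9, 150.5, 148.3]
tcp_rot: [2.531, -0.001, 2.268]
contact_force: [-0.1, -0.4, 0.4]
grip_width: 55.1
finger_force: 0.0
```

```bash
python3 - <<'E'
from path import *
t=bot.capture('top');s=bot.capture('scene')
a=cv2.resize(t[150:350,130:480],(700,400))[:,:400+300];b=s[130:430,150:530]
c=np.zeros((600,800,3),np.uint8);c[:300,:525]=cv2.resize(t[150:350,130:480],(525,300));c[300:,:380]=b;c[300:,385:785]=cv2.resize(s[140:260,170:330],(400,300))
cv2.imwrite('pics/end.png',c[:,:,::-1])
E
```

```text
(no output)
```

View pics/end.png

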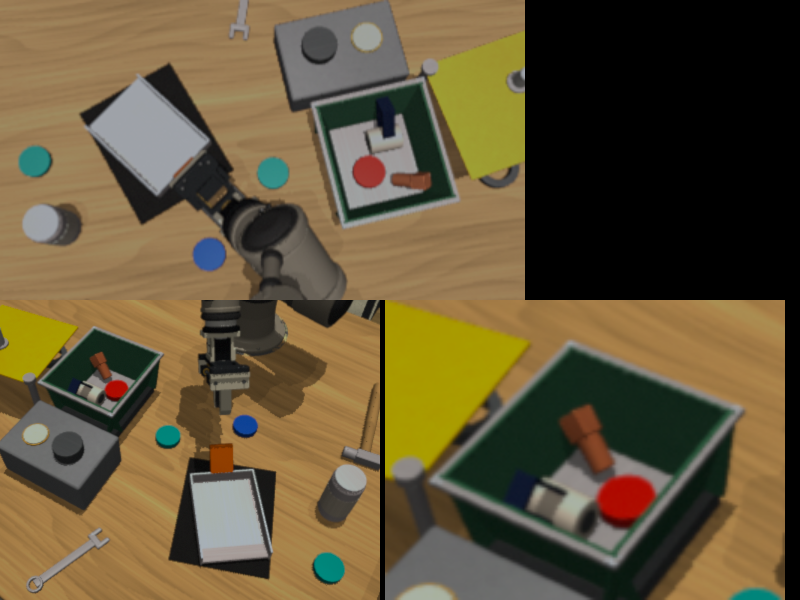

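The final picture shows the disc, clip, bush and rivet all in the hopper. The empty tray is flat on the mat and released, the cover is open, and the can and ring have not moved.

```bash
python3 -c "
from plant import bot
print(bot.close_job())"
```

```text
the job is handed in; nothing more can be done
None
```

The job is handed in at about 37 s of the 72 s allowed: the cover is open, all four parts are in the hopper, the empty tray is flat on the mat and released, and the oil can and brake ring were left where they were.

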